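# Space the seam and hold the cover plate flush

### The arm

A 6-joint arm with a two-finger parallel gripper is mounted at the origin on the work surface. World frame = base frame: x ahead of the robot, y to its left, z up, the work surface at z = 0. Lengths are in m, angles in rad, forces in N, time in s.
With the tool pointing down it reaches from about 0.375 to 0.9 m from the base axis. Payload 3.1 kg.
Tool frame: the origin (TCP) lies on the centre line of the jaws, within the pads' length; the fingertips stand 11 mm ahead of it and the grasp point (between the pads) lies 8 mm behind it; x points along the fingers, y is the direction in which the jaws open and shut, and the axes are right-handed (so a half turn about x gives the same grasp; the last joint's range is limited). The gripper opens to 87 mm and grips with 3 to 60 N. Pads are 19 mm wide; open, the fingers measure 117 mm over their backs; the gripper's body (75 mm by 190 mm) begins 51 mm behind the grasp point.
Start: joints at [1.016, 0.527, 1.433, -0, 1.181, -0.178], TCP at [0.23, 0.581, 0.234] pointing down, gripper open.
Joint ranges: [-3.08, 3.08], [-0.75, 2.2], [0.22, 2.44], [-1.43, 4.57], [0, 2.65], [-2.85, 2.85]. Speed limits (rad/s): [2.79, 2.79, 3.14, 3.14, 3.14, 3.14].

### API

Orientations are given as a unit quaternion [x, y, z, w].
In Python, from rig import robot, camera, camera_info gives the robot as it stands.
- The arm moves only by the shell command python3 -m inch 'ROWS' [FORCE]. ROWS is JSON, a list that holds one entry, the list of rows, each a list of 5 numbers: the shift along the tool's x, y, z in cm, then the turn about the tool's x in rad, then the opening, from 0 (shut) to 1 (fully open). A call has 1 to 8 rows; each row shifts and turns the pose as measured when the row begins, along the tool's axes as they then stand; what a row does not reach is not made up. A row lasts 1/12 s, in which the tool goes at most 41.7 mm and 7.16 degrees, less where a joint would pass 70% of its speed; a pose out of reach is approached as far as the arm can. A call with a gripper value outside its range is refused whole. The fingers move at their own pace and stop on an object; FORCE is the grip in N (left out, the last holds). Time passes only in rows, so rows that do not move let the fingers close. It gives the time, the measured TCP pose, the force and the opening at its end, in the units of the state.
- robot.get_obs(): the state, without advancing time (a new reading comes with each control period).
- camera(name): name is "side" or "top" or "wrist"; returns the picture (400x640x3 uint8, red, green, blue); there is no depth.
- camera_info(name): a dict with "camera_matrix" (3x3 intrinsics, pixels), "dist" ([k1, k2, p1, p2, k3] as OpenCV has them; the pictures are not rectified), "rvec" (rotation vector, rad) and "tvec" (3), from world to camera coordinates, as OpenCV has them. Camera axes: x right, y down, z forward; pixel columns grow to the right and rows downward; lengths in m; the calibration is good to about 2 mm. A picture is of the moment at which its call begins: read the wrist's pose just before it. camera_info takes no time and is no camera call; for the wrist camera it gives the pose at the moment of the call.
- robot.hand_in(): hands the job in, once; it reports no verdict.
The state is a dict: "time": time; "q": joint angles; "joint_velocities": joint speeds; "joint_torque": joint torques, N m; "position": TCP position; "tool_rot": TCP orientation; "ft_force": force on the tool from outside, world axes, zero at the start; "moment": the same for the moment, N m; "grip_width": finger opening in m.
Only numpy, scipy, OpenCV 4.12 (cv2) and the standard library are available. Lean on these libraries where they do the work, as an engineer would, in place of code of your own. Each camera call takes 0.05 s, during which the arm holds its last target. There are 200 camera calls.

### The job

On the bonding jig, take the white spacer from its stand and slide its blade fully down into the seam beside the black cover plate that is wide enough for it, near the middle of the seam's length, and let go of the spacer. Then press the sprung cover plate down with the fingers until it is fully home, flush with the rails, and finish while still holding it pressed there, without touching the spacer. Leave the other things on the bench where they are.

Things in the scene. Friction and masses are not known exactly. Their poses are not given: they have to be found in the camera images.
- jig: the bonding jig, fixed: a light-grey steel base plate 150 (x) x 250 (y) x 12 mm with two aluminium rails and a black cover plate between them. Origin at the middle of its underside, on the bench; x along the rails and seams, y across, z up. The seams between the plate's long sides and the rails are open above; their floor is the base's top, 12 mm above the bench
- plate_top (a point): centre of the top of the black cover plate, 110 (x) x 100 (y) x 12 mm, which rides on springs between the rails and moves only up and down. At rest 52 mm above the bench, 10 mm proud of the rails; fully home, at a hard stop, 42 mm, flush with the rail tops. It yields from about 3 N, takes about 11 N at the stop and springs back when let go. Axes as the jig
- plate (a joint): how far the cover plate is pressed down, m: 0 = at rest, 10 mm proud; 0.010 = flush, at its stop
- rail_slim: the slimmer fixed aluminium rail, 140 (x) x 28 (y) x 30 mm high, top 42 mm above the bench, on one side of the jig (either side), 80 mm from its centre line. It leaves a seam 16 mm wide beside the cover plate, with its middle 58 mm from the jig's centre line. Origin at the centre of the rail's underside, x along it
- rail_broad: the broader fixed aluminium rail, 140 x 48 x 30 mm high, on the other side of the jig, 80 mm from its centre line; it leaves a seam only 6 mm wide, too narrow for the spacer. Origin at the centre of its underside, x along it
- spacer_grip (a point): a point in the spacer's grip tab. Spacer: loose, white plastic, about 80 g, 12 mm thick (y); blade 60 mm long (x), 36 mm high, lower edge rounded; above its middle an upright grip tab 28 mm wide (x), top 84 mm above the lower edge. Point: mid-plane, 68 mm above the lower edge, 16 mm below the top; z up, x along the blade. At the start it stands in the stand, this point 74 mm above the bench
- spacer_foot (a point): middle of the spacer's rounded lower edge, 68 mm under the grip point; 12 mm above the bench when the spacer stands fully down in a seam. Axes as the grip point
- spacer: the same spacer; origin at the foot point
- stand: the spacer's fixed stand: grey plastic block 90 (x) x 60 (y) x 30 mm high with a slot 74 mm long (x), 16 mm wide and 24 mm deep, open above, in which the spacer stands (its lower edge 6 mm above the bench). Origin at the centre of its underside; x along the slot
- screwdriver: bystander, to be left alone: a screwdriver, 170 mm long, lying
- tape_roll: bystander, to be left alone: a roll of paper tape lying flat, 84 mm across, 25 mm high
- screw_cup: bystander, to be left alone: a small steel cup, 72 mm across, 60 mm high
- heatsink: bystander, to be left alone: a finned aluminium heatsink, 50 x 60 x 30 mm
- board: bystander, to be left alone: a green circuit board, 90 x 150 mm, parts up to 18 mm high
- tv_foot: bystander, to be left alone: a dark steel television foot, 160 mm long, 32 mm high
- thick_block: bystander, to be left alone: a plain white plastic block lying on the bench, 60 x 30 x 35 mm high, without a grip tab; not the spacer
There are look-alikes about, which are no part of the job. Of the things like the spacer, leave any that is green; of the rest the smaller one is meant.

How it is judged:
On the way:
1. the spacer stands fully down in the wide seam, let go (z of spacer_foot in the frame of jig between 0.009 and 0.016 m and x of spacer_foot in the frame of jig between -0.035 and 0.035 m and (y of spacer_foot in the frame of jig between 0.049 and 0.067 m or y of spacer_foot in the frame of jig between -0.067 and -0.049 m) and angle between spacer_foot's own z axis and vertical below 0.2 rad and angle between the x axis of spacer_foot and the x axis of jig, either way round below 0.2 rad and contact force between the fingers and spacer below 0.3 N), for 0.2 s.
At the end, for the whole second after the job is handed in: Spacer untouched and at rest in the wide seam: foot within 4 mm of its floor and 35 mm of mid-length, upright and along the seam within 0.2 rad; fingers press the cover plate with over 4 N, keeping it within 2 mm of flush; bystanders within 30 mm of their starts (all of step 1 and value of joint plate above 0.008 m and contact force between the fingers and plate above 4 N and linear speed of spacer below 0.02 m/s); the arm keeps its last pose, push and grip.
It fails at once if a bystander is displaced by more than 30 mm (distance of any of screwdriver, tape_roll, screw_cup, heatsink, board, tv_foot, thick_block from where it was at the start of the episode above 0.03 m).
It also fails if it takes over 48 s, if anything falls off the work surface, if the arm or the gripper's body presses on something with over 40 N, if the wrist force passes 120 N, or if a joint passes its speed limit or range.

## Working session

There is one attempt and no reset: what is moved stays moved. The work goes in short steps, Python scripts to look and compute and a shell command to move; the robot and the scene stay as the last step left them, time stands still between calls to the robot, and variables do not carry over. Pictures are saved under pics/ and viewed, about 8 in all and at most 12, crops included, and the job is handed in when it is done.

```bash
mkdir -p pics; python3 - <<'E'
from rig import robot,camera,camera_info
import cv2
o=robot.get_obs();print({k:o[k] for k in('time','position','tool_rot','grip_width','ft_force')})
for n in('top','side'):
    i=camera_info(n);print(n,i)
    cv2.imwrite(f'pics/{n}0.png',camera(n)[:,:,::-1])
E
```

```text
{'time': 0.0, 'position': array([0.22953995, 0.58054789, 0.23257182]), 'tool_rot': array([ 0.13169557,  0.69487192, -0.13314341,  0.69432134]), 'grip_width': 0.08698202147499277, 'ft_force': array([ 0.20708327, -0.24780048, -0.10338668])}
top {'camera_matrix': array([[441.63884081,   0.        , 320.39740708],
       [  0.        , 441.63884081, 201.58758926],
       [  0.        ,   0.        ,   1.        ]]), 'dist': array([-0.09220857,  0.        ,  0.        ,  0.        ,  0.        ]), 'rvec': array([ 2.13505331, -2.07947361,  0.23067426]), 'tvec': array([-0.03963354,  0.60212843,  0.97636929])}
side {'camera_matrix': array([[437.3368845 ,   0.        , 322.09153267],
       [  0.        , 437.3368845 , 204.76662201],
       [  0.        ,   0.        ,   1.        ]]), 'dist': array([-0.05440112,  0.        ,  0.        ,  0.        ,  0.        ]), 'rvec': array([ 0.27365776, -2.81551064,  1.23100379]), 'tvec': array([0.55884787, 0.15446564, 1.11208083])}
```

View pics/top0.png

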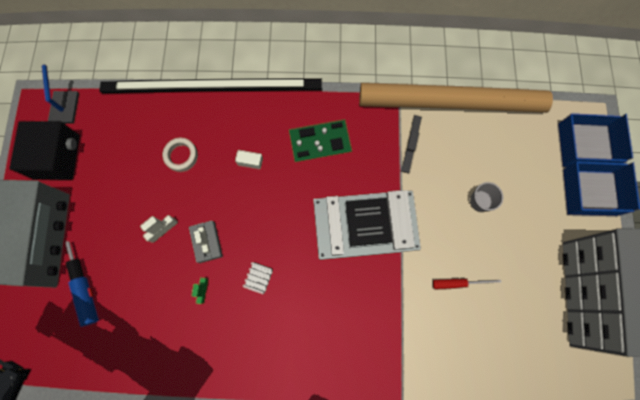

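View pics/side0.png

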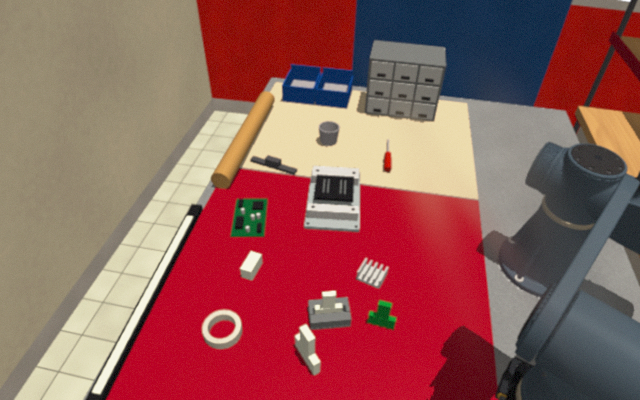

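The spacer-like things in the top view are a white one in the grey stand (205,241), a free-standing white one (157,228) and a green one (200,290). The one in the stand should be the smaller white. I'll confirm this in an enlarged crop together with the jig.

```bash
python3 - <<'E'
import cv2,numpy as np
t=cv2.imread('pics/top0.png');s=cv2.imread('pics/side0.png')
f=lambda im,x,y,w,h,W,H:cv2.resize(im[y:y+h,x:x+w],(W,H),interpolation=cv2.INTER_CUBIC)
a=f(t,130,205,100,75,400,300);b=f(t,305,180,120,90,400,300)
c=f(s,280,280,120,90,400,300);d=f(s,290,155,80,60,400,300)
cv2.imwrite('pics/crop1.png',np.vstack([np.hstack([a,b]),np.hstack([c,d])]))
E
```

```text
(no output)
```

View pics/crop1.png

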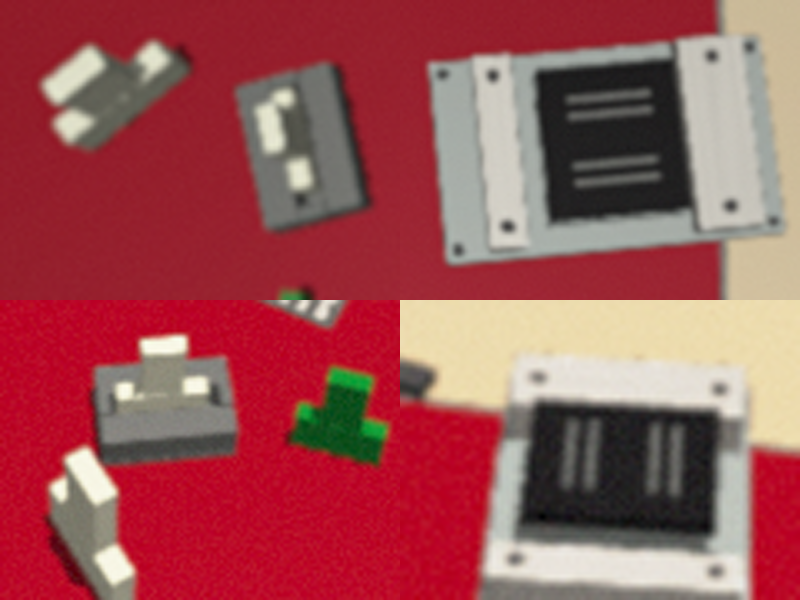

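The crop confirms it: the white part in the stand at top (197,236) is the smaller white one. The free-standing white one is larger, and the third is green. The wide seam is on the left in the top view, beside the slim rail, from about (343,200) to (347,252).

```bash
cat > h.py <<'E'
import cv2,numpy as np
from rig import robot,camera,camera_info
from scipy.spatial.transform import Rotation as R
def rays(i,px):
    u=cv2.undistortPoints(np.array(px,float).reshape(-1,1,2),i['camera_matrix'],i['dist'])[:,0]
    Rm=cv2.Rodrigues(i['rvec'])[0];t=np.ravel(i['tvec'])
    return -Rm.T@t,np.c_[u,np.ones(len(u))]@Rm
def onz(i,px,z):
    c,d=rays(i,px);return c+d*((z-c[2])/d[:,2])[:,None]
def proj(i,P):return cv2.projectPoints(np.array(P,float).reshape(-1,3),i['rvec'],i['tvec'],i['camera_matrix'],i['dist'])[0][:,0]
def delta(p,yaw=None):
    """tool-frame shift in cm to world p"""
    o=robot.get_obs();Rt=R.from_quat(o['tool_rot']).as_matrix()
    return (100*Rt.T@(np.array(p)-o['position'])).round(2)
E
python3 - <<'E'
from h import *
np.set_printoptions(precision=4,suppress=True)
T=camera_info('top');S=camera_info('side')
a=lambda P:[(130+x/4,205+y/4) for x,y in P]
b=lambda P:[(305+(x-400)/3.3333,180+y/3.3333) for x,y in P]
c=lambda P:[(280+x/3.3333,280+(y-300)/3.3333) for x,y in P]
d=lambda P:[(290+(x-400)/5,155+(y-300)/5) for x,y in P]
print('tabtop top',onz(T,a([(268,125)]),.09),'side',onz(S,c([(164,343)]),.09))
print('blade ends top',onz(T,a([(283,97),(299,173)]),.042),'side',onz(S,c([(125,392),(197,385)]),.042))
p=onz(T,b([(473,57),(512,55),(528,245),(490,248)]),.042);print('slim',p,p.mean(0))
p=onz(T,b([(536,70),(672,58),(692,208),(550,222)]),.052);print('plate',p,p.mean(0))
p=onz(S,d([(530,402),(720,405),(715,535),(520,525)]),.052);print('plateS',p,p.mean(0))
p=onz(T,b([(675,40),(743,36),(768,225),(695,230)]),.042);print('broad',p,p.mean(0))
o=robot.get_obs();print(R.from_quat(o['tool_rot']).as_matrix())
w=camera_info('wrist');Rm=cv2.Rodrigues(w['rvec'])[0];Rt=R.from_quat(o['tool_rot']).as_matrix()
print('cam in tool',Rt.T@(-Rm.T@np.ravel(w['tvec'])-o['position']),'axes',Rt.T@Rm.T)
E
```

```text
tabtop top [[0.5092 0.2552 0.09  ]] side [[0.5073 0.2548 0.09  ]]
blade ends top [[0.5326 0.2611 0.042 ]
 [0.4874 0.2478 0.042 ]] side [[0.5302 0.2642 0.042 ]
 [0.4845 0.2494 0.042 ]]
slim [[ 0.6197 -0.0391  0.042 ]
 [ 0.622  -0.0674  0.042 ]
 [ 0.4844 -0.0812  0.042 ]
 [ 0.4816 -0.0543  0.042 ]] [ 0.5519 -0.0605  0.042 ]
plate [[ 0.609  -0.0844  0.052 ]
 [ 0.6205 -0.1824  0.052 ]
 [ 0.5122 -0.1961  0.052 ]
 [ 0.4999 -0.0958  0.052 ]] [ 0.5604 -0.1397  0.052 ]
plateS [[ 0.6205 -0.1739  0.052 ]
 [ 0.5111 -0.1943  0.052 ]
 [ 0.499  -0.0818  0.052 ]
 [ 0.605  -0.0679  0.052 ]] [ 0.5589 -0.1295  0.052 ]
broad [[ 0.6364 -0.1863  0.042 ]
 [ 0.6408 -0.2363  0.042 ]
 [ 0.5026 -0.2521  0.042 ]
 [ 0.4979 -0.1998  0.042 ]] [ 0.5694 -0.2186  0.042 ]
[[-0.001   0.368   0.9298]
 [-0.0016  0.9298 -0.368 ]
 [-1.     -0.0019 -0.0004]]
cam in tool [-0.152   0.0007 -0.0723] axes [[-0.0002 -0.2605  0.9655]
 [ 1.     -0.0004  0.0001]
 [ 0.0004  0.9655  0.2605]]
```

```bash
python3 -m inch '[[[0,0,0,-0.111,1],[0,0,0,-0.111,1],[0,0,0,-0.111,1],[0,0,0,-0.111,1],[0,0,0,-0.111,1],[0,0,0,-0.111,1],[0,0,0,0,1]]]'; python3 -c "
from h import *
print(delta([.508,.255,.2]));Rt=R.from_quat(robot.get_obs()['tool_rot']).as_matrix();print(np.arctan2(Rt[1,1],Rt[0,1])-np.pi/2)"
```

```text
time: 0.68
position: [0.228, 0.5781, 0.2284]
tool_rot: [-0.116, 0.701, 0.11, 0.695]
ft_force: [-0.9, 0.3, -0.1]
grip_width: 0.087
[  2.99 -39.48  16.39]
0.3213393362782744
```

```bash
python3 -m inch '[[[0.2,-3.3,1.37,0,1],[0.2,-3.3,1.37,0,1],[0.2,-3.3,1.37,0,1],[0.2,-3.3,1.37,0,1],[0.2,-3.3,1.37,0,1],[0.2,-3.3,1.37,0,1],[0.2,-3.3,1.37,0,1],[0.2,-3.3,1.37,0,1]]]';python3 -m inch '[[[0.2,-3.3,1.37,0,1],[0.2,-3.3,1.37,0,1],[0.2,-3.3,1.37,0,1],[0.2,-2.3,1.1,0,1],[0,0,0,0,1],[0,0,0,0,1]]]'; python3 -c "
from h import *
print(delta([.508,.255,.066]));Rt=R.from_quat(robot.get_obs()['tool_rot']).as_matrix();print(Rt,np.arctan2(Rt[1,1],Rt[0,1])-np.pi/2)
i=camera_info('wrist');np.save('w1.npy',i,allow_pickle=True);cv2.imwrite('pics/w1.png',camera('wrist')[:,:,::-1])"
```

```text
time: 1.35
position: [0.4143, 0.3585, 0.2101]
tool_rot: [-0.111, 0.702, 0.108, 0.695]
ft_force: [-0.1, 0.2, -0.3]
grip_width: 0.0871
time: 1.85
position: [0.5089, 0.2457, 0.2]
tool_rot: [-0.102, 0.703, 0.097, 0.697]
ft_force: [-1.0, 1.0, -0.6]
grip_width: 0.0873
[13.4   0.99  0.31]
[[-0.00817131 -0.27860052  0.96037231]
 [-0.00809434  0.96039134  0.27853717]
 [-0.99993385 -0.00549756 -0.01010274]] 0.28234100668423245
```

View pics/w1.png

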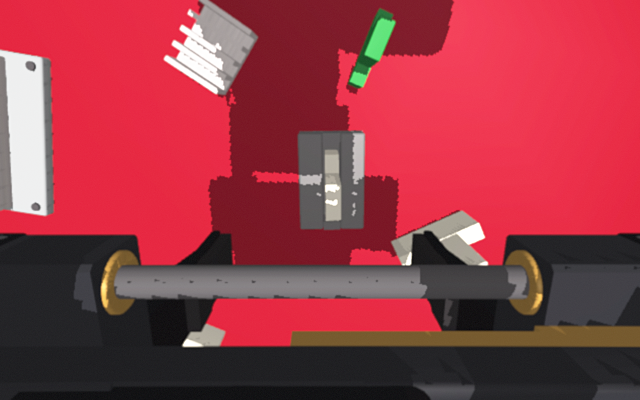

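The wrist view shows the stand at (300–364, 131–228), aligned with the tool, and the spacer at column ~332. I'll enlarge it.

```bash
python3 -c "
import cv2
cv2.imwrite('pics/w1c.png',cv2.resize(cv2.imread('pics/w1.png')[120:240,275:385],(660,720)[:2],interpolation=cv2.INTER_CUBIC)[:600])"
```

```text
(no output)
```

View pics/w1c.png

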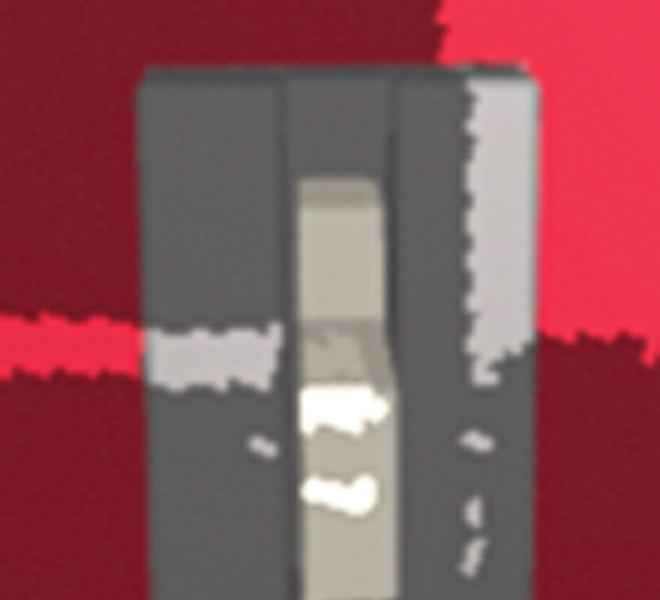

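```bash
python3 - <<'E'
from h import *
i=np.load('w1.npy',allow_pickle=True).item()
f=lambda P:[(275+x/6,120+y/6) for x,y in P]
n=onz(i,f([(300,385),(397,388),(303,598),(399,598)]),.09);print(n.round(4))
m=onz(i,f([(297,180),(378,180)]),.042);print(m.round(4))
s=onz(i,f([(140,85),(535,85)]),.03);print(s.round(4),np.linalg.norm(s[0]-s[1]))
v=n[1]-n[0];print('w',np.linalg.norm(v[:2]))
yaw=.282;ax=np.array([np.cos(yaw),np.sin(yaw)])
for w,off in((n[:2].mean(0),.014),(m.mean(0),.030),(s.mean(0),.045)):print(w[:2]+ax*off)
E
```

```text
[[0.4962 0.2455 0.09  ]
 [0.4932 0.2572 0.09  ]
 [0.5228 0.2537 0.09  ]
 [0.5194 0.2654 0.09  ]]
[[0.4774 0.2398 0.042 ]
 [0.4742 0.2509 0.042 ]]
[[0.4718 0.214  0.03  ]
 [0.4556 0.27   0.03  ]] 0.05830877864001256
w 0.012086117647200785
[0.50810857 0.25522802]
[0.50461381 0.25370631]
[0.50694605 0.25454182]
```

```bash
python3 -m inch '[[[2,0.5,0.15,0,1],[2.5,0.5,0.15,0,1],[2.5,0,0,0,1],[2,0,0,0,1],[0,0,0,0,1],[0,0,0,0,1]]]'; python3 -c "
from h import *
print(delta([.5075,.255,.066]));Rt=R.from_quat(robot.get_obs()['tool_rot']).as_matrix();print(Rt.round(3),np.arctan2(Rt[1,1],Rt[0,1])-np.pi/2)"
```

```text
time: 2.4
position: [0.5048, 0.2629, 0.1093]
tool_rot: [-0.102, 0.702, 0.098, 0.698]
ft_force: [-0.1, 0.6, 0.6]
grip_width: 0.0872
[ 4.34 -0.81  0.06]
[[-0.005 -0.28   0.96 ]
 [-0.006  0.96   0.28 ]
 [-1.    -0.004 -0.006]] 0.2837054791770848
```

```bash
python3 -m inch '[[[0,-0.8,0,0,1],[0,0,0,0,1],[0,0,0,0,1],[0,0,0,0,1]]]'; python3 -c "
from h import *
print(delta([.5075,.255,.066]))"; python3 -m inch '[[[0,0,0,0,1],[0,0,0,0,1]]]'; python3 -c "
from h import *
print(delta([.5075,.255,.066]))"
```

```text
time: 2.73
position: [0.5075, 0.2569, 0.1131]
tool_rot: [-0.102, 0.7, 0.099, 0.7]
ft_force: [0.3, 0.0, 0.1]
grip_width: 0.0871
[ 4.71 -0.16 -0.05]
time: 2.9
position: [0.5087, 0.257, 0.115]
tool_rot: [-0.102, 0.699, 0.099, 0.701]
ft_force: [-0.2, 0.3, -0.3]
grip_width: 0.087
[ 4.9  -0.14 -0.19]
```

```bash
python3 -m inch '[[[1.7,-0.1,-0.1,0,1],[1.7,0,0,0,1],[1.5,0,0,0,1],[0,0,0,0,1],[0,0,0,0,1]]]'; python3 -c "
from h import *
print(delta([.5075,.255,.066]));Rt=R.from_quat(robot.get_obs()['tool_rot']).as_matrix();print(Rt.round(3))"
```

```text
time: 3.32
position: [0.5118, 0.2562, 0.0682]
tool_rot: [-0.101, 0.696, 0.099, 0.704]
ft_force: [0.8, 0.9, -0.1]
grip_width: 0.087
[ 0.21  0.01 -0.45]
[[ 0.012 -0.28   0.96 ]
 [-0.001  0.96   0.28 ]
 [-1.    -0.004  0.012]]
```

```bash
python3 -m inch '[[[0.2,0,-0.4,0,1],[0,0,0,0,1],[0,0,0,0,0],[0,0,0,0,0],[0,0,0,0,0],[0,0,0,0,0],[0,0,0,0,0],[0,0,0,0,0]]]' 20; python3 -m inch '[[[0,0,0,0,0],[0,0,0,0,0],[0,0,0,0,0]]]'; python3 -c "
from h import *
print(delta([.5075,.255,.066]));Rt=R.from_quat(robot.get_obs()['tool_rot']).as_matrix();print(Rt.round(3))"
```

```text
time: 3.98
position: [0.5098, 0.2556, 0.0701]
tool_rot: [-0.101, 0.693, 0.1, 0.707]
ft_force: [0.0, -0.3, -0.6]
grip_width: 0.055
time: 4.23
position: [0.51, 0.2557, 0.0703]
tool_rot: [-0.101, 0.693, 0.1, 0.707]
ft_force: [0.6, -0.1, -0.6]
grip_width: 0.0351
[ 0.42  0.   -0.26]
[[ 0.019 -0.28   0.96 ]
 [ 0.001  0.96   0.28 ]
 [-1.    -0.004  0.019]]
```

```bash
python3 -m inch '[[[0.4,0,-0.2,0,0],[0,0,0,0,0],[0,0,0,0,0],[0,0,0,0,0],[0,0,0,0,0],[0,0,0,0,0],[0,0,0,0,0],[0,0,0,0,0]]]'; python3 -c "
from h import *
print(delta([.5075,.255,.066]));Rt=R.from_quat(robot.get_obs()['tool_rot']).as_matrix();print(Rt.round(3))"
```

```text
time: 4.9
position: [0.5077, 0.255, 0.0655]
tool_rot: [-0.101, 0.694, 0.1, 0.706]
ft_force: [-0.9, -0.1, 0.5]
grip_width: 0.012
[-0.05  0.   -0.01]
[[ 0.018 -0.28   0.96 ]
 [ 0.001  0.96   0.28 ]
 [-1.    -0.004  0.018]]
```

```bash
python3 -m inch '[[[-1,0,0,0,0],[-1.5,0,0,0,0],[-2.5,0,0,0,0],[-2.5,0,0,0,0],[-2.5,0,0,0,0],[-2,0,0,0,0],[0,0,0,0,0],[0,0,0,0,0]]]' 25; python3 -m inch '[[[0,0,0,0.09,0],[0,0,0,0.09,0],[0,0,0,0,0],[0,0,0,0,0]]]'; python3 -c "
from h import *
print(delta([.5545,-.0819,.19]));Rt=R.from_quat(robot.get_obs()['tool_rot']).as_matrix();print(Rt.round(3))"
```

```text
time: 5.57
position: [0.5035, 0.2544, 0.1923]
tool_rot: [-0.101, 0.695, 0.099, 0.705]
ft_force: [-0.9, 0.1, -1.6]
grip_width: 0.0118
time: 5.9
position: [0.5014, 0.2537, 0.1898]
tool_rot: [-0.036, 0.703, 0.034, 0.71]
ft_force: [0.5, 0.6, -0.3]
grip_width: 0.0118
[  0.08 -33.92   1.98]
[[ 0.01  -0.098  0.995]
 [-0.001  0.995  0.098]
 [-1.    -0.002  0.009]]
```

```bash
python3 -m inch '[[[0,-2,0.1,0,0],[0,-3.5,0.2,0,0],[0,-3.5,0.2,0,0],[0,-3.5,0.2,0,0],[0,-3.5,0.2,0,0],[0,-3.5,0.2,0,0],[0,-3.5,0.2,0,0],[0,-3.5,0.2,0,0]]]'; python3 -m inch '[[[0,-3,0.2,0,0],[0,-2,0.1,0,0],[0,-1,0.1,0,0],[0,0,0,0,0],[0,0,0,0,0],[0,0,0,0,0]]]'; python3 -c "
from h import *
print(delta([.5545,-.0819,.19]));Rt=R.from_quat(robot.get_obs()['tool_rot']).as_matrix();print(Rt.round(3))
i=camera_info('wrist');np.save('w2.npy',i,allow_pickle=True);cv2.imwrite('pics/w2.png',camera('wrist')[:,:,::-1])"
```

```text
time: 6.57
position: [0.5413, -0.0105, 0.1822]
tool_rot: [-0.045, 0.707, 0.047, 0.704]
ft_force: [0.3, 0.8, -1.1]
grip_width: 0.0119
time: 7.07
position: [0.5525, -0.0789, 0.1773]
tool_rot: [-0.045, 0.709, 0.047, 0.702]
ft_force: [0.1, -0.1, -1.2]
grip_width: 0.0118
[-1.28 -0.32  0.15]
[[-0.011 -0.13   0.991]
 [ 0.003  0.991  0.13 ]
 [-1.     0.004 -0.01 ]]
```

View pics/w2.png

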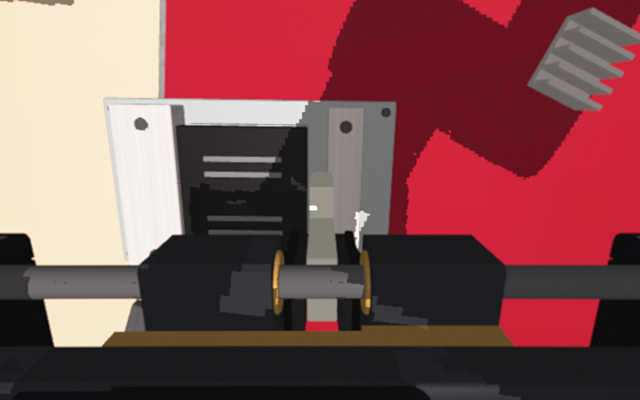

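The wrist view shows the slim rail's near end at (329–364,108), the plate's near edge at (178–308,126), and the spacer held above the seam at columns 308–333. An enlarged crop should give sharper edges.

```bash
python3 -c "
import cv2
cv2.imwrite('pics/w2c.png',cv2.resize(cv2.imread('pics/w2.png')[90:240,275:405],(520,600),interpolation=cv2.INTER_CUBIC))"
```

```text
(no output)
```

View pics/w2c.png

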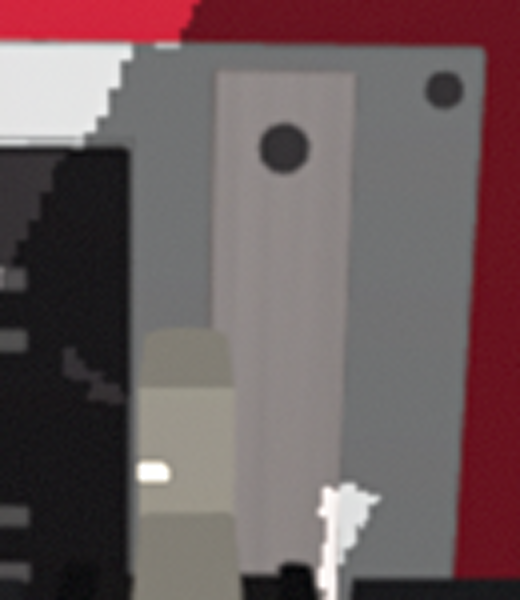

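```bash
cat > m.py <<'E'
from h import *
i=np.load('w2.npy',allow_pickle=True).item()
f=lambda P:[(275+x/4,90+y/4) for x,y in P]
r=onz(i,f([(217,72),(354,73),(213,330),(338,460)]),.042);p=onz(i,f([(130,150),(130,570)]),.052)
q=onz(i,[(178,126),(308,127)],.052)
b=onz(i,f([(138,387),(233,387),(135,515),(235,515)]),.1538)
print(r.round(4),p.round(4),q.round(4),b.round(4),sep='\n')
d=r[2]-r[0];print('rail yaw L',d[1]/d[0],'R',np.divide(*(r[3]-r[1])[[1,0]]),'plate',np.divide(*(p[1]-p[0])[[1,0]]))
m=(b[0]+b[1])/2;m2=(b[2]+b[3])/2;print('blade mid',m,m2,np.divide(*(m2-m)[[1,0]]))
E
python3 m.py
```

```text
[[ 0.4846 -0.0798  0.042 ]
 [ 0.4813 -0.0534  0.042 ]
 [ 0.5351 -0.0738  0.042 ]
 [ 0.5589 -0.0443  0.042 ]]
[[ 0.5009 -0.0945  0.052 ]
 [ 0.5848 -0.0844  0.052 ]]
[[ 0.5126 -0.1918  0.052 ]
 [ 0.5005 -0.0942  0.052 ]]
[[ 0.5232 -0.0875  0.1538]
 [ 0.5216 -0.0756  0.1538]
 [ 0.5399 -0.0858  0.1538]
 [ 0.5383 -0.0731  0.1538]]
rail yaw L 0.12034089004347202 R 0.11767927743414369 plate 0.1211094266485535
blade mid [ 0.52240274 -0.08155925  0.1538    ] [ 0.53911578 -0.07943523  0.1538    ] 0.127087666164911
```

```bash
python3 -m inch '[[[1,-0.15,0.1,0,0],[2,0,0,0,0],[2,0,0,0,0],[0.5,0,0,0,0],[0,0,0,0,0],[0,0,0,0,0],[0,0,0,0,0],[0,0,0,0,0]]]'; python3 -c "
from h import *
print(delta([.554,-.0802,.0715]));Rt=R.from_quat(robot.get_obs()['tool_rot']).as_matrix();print(Rt.round(3))
cv2.imwrite('pics/w3.png',camera('wrist')[:,:,::-1]);i=camera_info('wrist');np.save('w3.npy',i,allow_pickle=True)
cv2.imwrite('pics/w3c.png',cv2.resize(cv2.imread('pics/w3.png')[60:240,255:405],(500,600),interpolation=cv2.INTER_CUBIC))"
```

```text
time: 7.78
position: [0.5527, -0.0712, 0.1204]
tool_rot: [-0.049, 0.709, 0.053, 0.702]
ft_force: [-0.3, -0.5, 0.1]
grip_width: 0.0114
[ 4.88 -0.93  0.05]
[[-0.01  -0.143  0.99 ]
 [ 0.004  0.99   0.143]
 [-1.     0.006 -0.01 ]]
```

View pics/w3c.png

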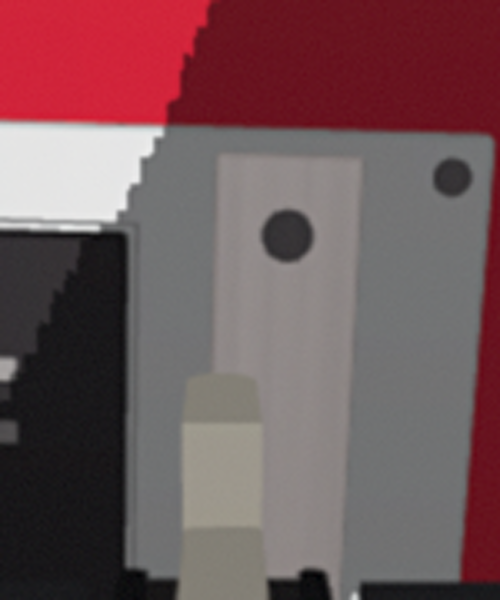

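The crop shows the blade at columns 182–262, overlapping the rail. The arm drifted 8 mm in +y, so I'll correct that before going down.

```bash
python3 -m inch '[[[0,-0.8,0,0.02,0],[0,0,0,0,0],[0,0,0,0,0],[0,0,0,0,0]]]'; python3 -c "
from h import *
print(delta([.554,-.0802,.0715]));Rt=R.from_quat(robot.get_obs()['tool_rot']).as_matrix();print(Rt.round(3))"; python3 -m inch '[[[0,0,0,0,0],[0,0,0,0,0],[0,0,0,0,0]]]'; python3 -c "
from h import *
print(delta([.554,-.0802,.0715]));Rt=R.from_quat(robot.get_obs()['tool_rot']).as_matrix();print(Rt.round(3))"
```

```text
time: 8.17
position: [0.5558, -0.081, 0.1229]
tool_rot: [-0.042, 0.707, 0.044, 0.704]
ft_force: [0.3, -0.6, -1.9]
grip_width: 0.0115
[ 5.14  0.09 -0.15]
[[-0.005 -0.121  0.993]
 [ 0.002  0.993  0.121]
 [-1.     0.003 -0.005]]
time: 8.42
position: [0.556, -0.0815, 0.1233]
tool_rot: [-0.042, 0.707, 0.043, 0.704]
ft_force: [-0.7, 0.2, -0.9]
grip_width: 0.0118
[ 5.18  0.14 -0.16]
[[-0.004 -0.12   0.993]
 [ 0.002  0.993  0.12 ]
 [-1.     0.002 -0.004]]
```

```bash
python3 -m inch '[[[0.4,0.1,-0.1,0,0],[0.4,0,0,0,0],[0,0,0,0,0],[0,0,0,0,0],[0,0,0,0,0]]]'; python3 -c "
from h import *
print(delta([.554,-.0802,.0715]));Rt=R.from_quat(robot.get_obs()['tool_rot']).as_matrix();print(Rt.round(3))
cv2.imwrite('pics/w4.png',camera('wrist')[:,:,::-1]);i=camera_info('wrist');np.save('w4.npy',i,allow_pickle=True)
cv2.imwrite('pics/w4c.png',cv2.resize(cv2.imread('pics/w4.png')[60:240,255:405],(500,600),interpolation=cv2.INTER_CUBIC))"
```

```text
time: 8.83
position: [0.5542, -0.0801, 0.1139]
tool_rot: [-0.042, 0.708, 0.044, 0.704]
ft_force: [-0.5, -0.7, -0.7]
grip_width: 0.0121
[ 4.24 -0.02  0.  ]
[[-0.005 -0.121  0.993]
 [ 0.002  0.993  0.121]
 [-1.     0.003 -0.005]]
```

View pics/w4c.png

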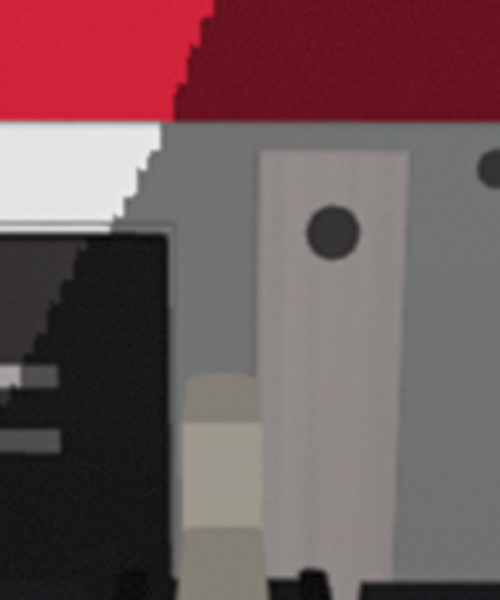

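```bash
python3 - <<'E'
from h import *
i=np.load('w4.npy',allow_pickle=True).item()
f=lambda P:[(255+x/3.3333,60+y/3.3333) for x,y in P]
r=onz(i,f([(259,150),(254,370)]),.042);p=onz(i,f([(168,235),(172,570)]),.052)
b=onz(i,f([(183,423),(262,423),(180,527),(264,527)]),.0904)
A=.12;n=np.array([-np.sin(A),np.cos(A)])
for k in (r,p,b):print((k[:,:2]@n).round(4))
o=robot.get_obs()['position'];print('tcp',o[:2]@n)
E
```

```text
[-0.1377 -0.1383]
[-0.1539 -0.1539]
[-0.1504 -0.1385 -0.151  -0.1381]
tcp -0.14589666026910558
```

```bash
python3 -m inch '[[[0.4,-0.05,0,0,0],[0.4,0,0,0,0],[0.4,0,0,0,0],[0,0,0,0,0],[0,0,0,0,0],[0,0,0,0,0]]]'; python3 -c "
from h import *
print(delta([.554,-.0807,.0715]));Rt=R.from_quat(robot.get_obs()['tool_rot']).as_matrix();print(Rt.round(3))"
```

```text
time: 9.38
position: [0.5543, -0.0806, 0.1004]
tool_rot: [-0.042, 0.708, 0.044, 0.704]
ft_force: [-0.0, -0.0, -1.0]
grip_width: 0.0117
[ 2.89 -0.01 -0.01]
[[-0.006 -0.121  0.993]
 [ 0.002  0.993  0.121]
 [-1.     0.003 -0.005]]
```

Foot z is now ≈ 0.041, inside the seam with no contact force. I'll continue down.

```bash
python3 -m inch '[[[0.4,0,0,0,0],[0.4,0,0,0,0],[0.4,0,0,0,0],[0.4,0,0,0,0],[0.4,0,0,0,0],[0.4,0,0,0,0],[0,0,0,0,0],[0,0,0,0,0]]]'; python3 -c "
from h import *
print(delta([.554,-.0807,.0715]));Rt=R.from_quat(robot.get_obs()['tool_rot']).as_matrix();print(Rt.round(3))"
```

```text
time: 10.05
position: [0.5542, -0.0806, 0.0736]
tool_rot: [-0.042, 0.708, 0.044, 0.704]
ft_force: [0.1, 0.6, -1.2]
grip_width: 0.0116
[ 0.21 -0.01 -0.02]
[[-0.006 -0.121  0.993]
 [ 0.002  0.993  0.121]
 [-1.     0.003 -0.005]]
```

```bash
python3 -m inch '[[[0.3,0,0,0,0],[0.2,0,0,0,0],[0,0,0,0,0],[0,0,0,0,0]]]'; python3 -m inch '[[[0,0,0,0,1],[0,0,0,0,1],[0,0,0,0,1],[0,0,0,0,1],[0,0,0,0,1],[0,0,0,0,1],[0,0,0,0,1],[0,0,0,0,1]]]';  python3 -m inch '[[[0,0,0,0,1],[0,0,0,0,1],[0,0,0,0,1],[0,0,0,0,1]]]'
```

```text
time: 10.38
position: [0.5546, -0.0813, 0.0727]
tool_rot: [-0.043, 0.707, 0.043, 0.704]
ft_force: [0.4, -0.4, -1.1]
grip_width: 0.0117
time: 11.05
position: [0.5551, -0.0814, 0.0722]
tool_rot: [-0.043, 0.707, 0.043, 0.705]
ft_force: [-0.1, 0.4, 0.4]
grip_width: 0.0572
time: 11.38
position: [0.555, -0.0814, 0.0721]
tool_rot: [-0.043, 0.707, 0.043, 0.705]
ft_force: [0.5, -0.1, 0.0]
grip_width: 0.0825
```

```bash
python3 -m inch '[[[-1,0,0,0,1],[-2,0,0,0,1],[-2.5,0,0,0,1],[-2.5,0,0,0,1],[0,0,0,0,1],[0,0,0,0,1]]]';python3 -m inch '[[[0,-2,0,0,1],[0,-2.5,0,0,1],[0,-1.5,0,0,1],[0,0,0,0,0],[0,0,0,0,0],[0,0,0,0,0],[0,0,0,0,0]]]';python3 -m inch '[[[0,0,0,0,0],[0,0,0,0,0],[0,0,0,0,0],[0,0,0,0,0],[0,0,0,0,0],[0,0,0,0,0],[0,0,0,0,0],[0,0,0,0,0]]]'; python3 -c "
from h import *
print(delta([.562,-.146,.053]));Rt=R.from_quat(robot.get_obs()['tool_rot']).as_matrix();print(Rt.round(3))
cv2.imwrite('pics/w5.png',camera('wrist')[:,:,::-1])
s=camera('side');t=camera('top')
a=cv2.resize(s[150:240,290:380],(400,400),interpolation=2);b=cv2.resize(t[180:270,305:395],(400,400),interpolation=2)
cv2.imwrite('pics/st5.png',np.hstack([a,b])[:,:,::-1])"
```

```text
time: 11.88
position: [0.5545, -0.0811, 0.1571]
tool_rot: [-0.042, 0.708, 0.044, 0.704]
ft_force: [-0.5, 0.5, 0.3]
grip_width: 0.0867
time: 12.47
position: [0.5597, -0.1398, 0.1558]
tool_rot: [-0.041, 0.709, 0.045, 0.702]
ft_force: [0.3, -0.1, -0.7]
grip_width: 0.068
time: 13.13
position: [0.5586, -0.1357, 0.1551]
tool_rot: [-0.042, 0.71, 0.047, 0.701]
ft_force: [0.5, 0.6, -0.1]
grip_width: 0.015
[10.2  -1.15  0.33]
[[-0.013 -0.126  0.992]
 [ 0.007  0.992  0.126]
 [-1.     0.009 -0.012]]
```

View pics/w5.png

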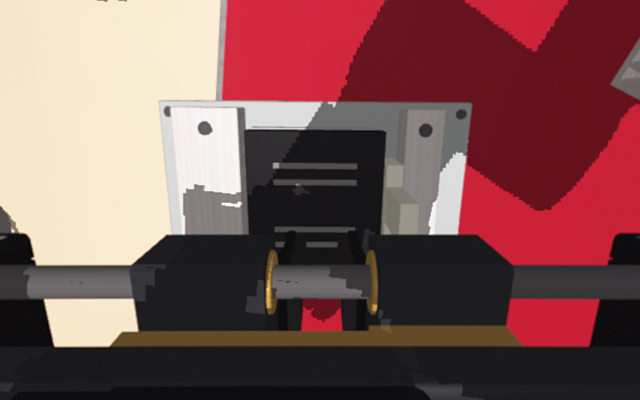

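The spacer stands upright in the seam at (390–415, 160–235), let go, and the fingers are over the plate. I'll go down to just above the plate with the fingers shut.

```bash
python3 -m inch '[[[1,-1,0.2,0,0],[2,0,0,0,0],[2,0,0,0,0],[1.5,0,0,0,0],[0,0,0,0,0],[0,0,0,0,0],[0,0,0,0,0],[0,0,0,0,0]]]'; python3 -c "
from h import *
print(delta([.562,-.146,.053]));Rt=R.from_quat(robot.get_obs()['tool_rot']).as_matrix();print(Rt.round(3))"
```

```text
time: 13.95
position: [0.5642, -0.1508, 0.0863]
tool_rot: [-0.043, 0.708, 0.046, 0.703]
ft_force: [-0.8, -0.2, -0.1]
grip_width: 0.0005
[ 3.33  0.49 -0.14]
[[-0.008 -0.125  0.992]
 [ 0.003  0.992  0.125]
 [-1.     0.004 -0.007]]
```

```bash
python3 -m inch '[[[0.5,0.3,0,0,0],[0.6,0,0,0,0],[0.6,0,0,0,0],[0.4,0,0,0,0],[0.3,0,0,0,0],[0,0,0,0,0]]]'; python3 -m inch '[[[0.3,0,0,0,0],[0.3,0,0,0,0]]]'; python3 -m inch '[[[0.3,0,0,0,0]]]'; python3 -m inch '[[[0.3,0,0,0,0]]]'
```

```text
time: 14.45
position: [0.5661, -0.1485, 0.0633]
tool_rot: [-0.044, 0.706, 0.045, 0.705]
ft_force: [-0.2, 0.0, 2.8]
grip_width: 0.0006
time: 14.62
position: [0.5661, -0.1485, 0.0582]
tool_rot: [-0.045, 0.706, 0.045, 0.705]
ft_force: [-1.4, 0.8, 7.8]
grip_width: 0.001
time: 14.7
position: [0.5661, -0.1485, 0.056]
tool_rot: [-0.045, 0.706, 0.045, 0.705]
ft_force: [-1.9, 0.8, 8.8]
grip_width: 0.0006
time: 14.78
position: [0.5661, -0.1485, 0.054]
tool_rot: [-0.045, 0.706, 0.045, 0.706]
ft_force: [-2.8, 0.8, 11.5]
grip_width: 0.0004
```

```bash
python3 -m inch '[[[0.3,0,0,0,0]]]'; python3 -m inch '[[[0.3,0,0,0,0]]]';python3 -m inch '[[[0.3,0,0,0,0]]]';python3 -m inch '[[[0.3,0,0,0,0]]]'
```

```text
time: 14.87
position: [0.5661, -0.1485, 0.0532]
tool_rot: [-0.045, 0.706, 0.045, 0.706]
ft_force: [-6.6, 2.8, 30.7]
grip_width: 0.0001
time: 14.95
position: [0.5662, -0.1485, 0.0532]
tool_rot: [-0.045, 0.706, 0.045, 0.706]
ft_force: [-6.7, 3.1, 27.5]
grip_width: 0.0001
time: 15.03
position: [0.5662, -0.1485, 0.0533]
tool_rot: [-0.046, 0.706, 0.045, 0.706]
ft_force: [-3.8, 1.6, 21.0]
grip_width: 0.0009
time: 15.12
position: [0.5661, -0.1485, 0.0533]
tool_rot: [-0.046, 0.705, 0.044, 0.706]
ft_force: [-4.9, 1.1, 19.7]
grip_width: 0.0002
```

The plate is at the hard stop, with the tips at 42 mm and a force of 20–30 N. Final check: does the hold stay steady, and how does the spacer stand?

```bash
python3 -c "
from h import *
w=camera('wrist');s=camera('side');t=camera('top')
for _ in range(3):camera('side')
o=robot.get_obs();print(o['time'],o['position'],o['ft_force'])
a=cv2.resize(s[150:240,290:380],(400,300),interpolation=2);b=cv2.resize(t[180:270,305:395],(400,300),interpolation=2)
c=cv2.resize(w[60:240,220:460],(400,300));d=cv2.resize(t,(400,300))
cv2.imwrite('pics/f.png',np.vstack([np.hstack([a,b]),np.hstack([c,d])])[:,:,::-1])"
```

```text
15.4167 [ 0.56615457 -0.14845012  0.0533195 ] [-5.42125565  0.95841221 19.79720794]
```

View pics/f.png

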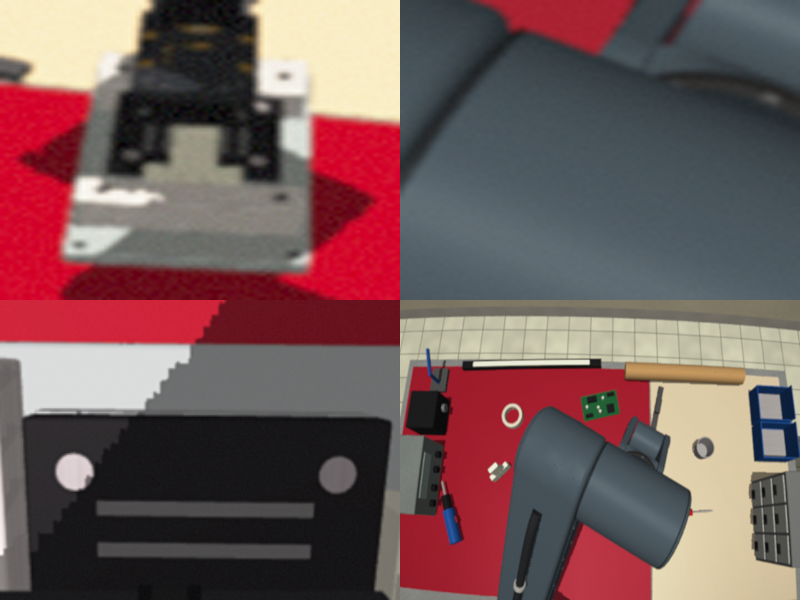

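The side view shows the tab upright in the seam near mid-length, with the blade hidden behind the rail. The plate is flush and the push is steady at 19.8 N, so I'm handing in.

```bash
python3 -c "
from rig import robot
print(robot.hand_in());o=robot.get_obs();print(o['time'],o['position'],o['ft_force'])"
```

```text
the job is handed in; nothing more can be done
None
the job is handed in; nothing more can be done
```

I took the smaller white spacer from its stand, slid it down into the 16 mm seam beside the slim rail, near mid-length, and let go. I then pressed the cover plate to its hard stop with the shut fingers and handed in at about 15.4 s of the 48 s allowed, still pressing.

**Plate:** at the last check the fingertips were 42 mm above the bench, which is flush. The force was steady at about 20 N up, with about 5 N sideways.

**Spacer:** the last pictures showed it upright in the seam, clear of the fingers. I took its depth from the release height (foot about 12–13 mm above the bench) and did not measure it again afterwards.

**What went wrong on the way:** before the insertion the arm drifted 8 mm sideways, and I corrected it above the seam. Measured above the seam, the blade's offset differed by about 1.5 mm between the camera and the tool pose, so I split the difference; it went in without contact force.

**Bystanders:** I moved none on purpose. The last top view still showed the tape roll, board, cup and others in place, but the arm hid the rest, such as the heatsink and part of the screwdriver.

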